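# Draw the sliding lid out of the clip box and lay it on the soap rack

## Task

Open the long wooden box, the one whose lid has a block handle: raise the handle end of its sliding lid over the stop lip and draw the lid out towards that end until its far end is clear of the grooves. Then lay the lid flat, handle up, in the middle of the steel soap rack, turned any way, and let go of it.

Things in the scene. Friction and masses are not known exactly. Their poses are not given: they have to be found in the camera images.
- lid_grip (a point): Centre, half-way up, of the handle of the long box's lid: an upright wooden block 40 mm long (x), 14 mm thick (y), 32 mm high, on the lid 55 mm from its middle towards the lip end (-x). This point is 16 mm above the lid's upper face; axes as the lid's. Grasp it across its 14 mm. Raising it 7 to 14 mm, far end staying down (lid tilted 3 to 6 degrees), clears the lip without jamming.
- long_lid: Loose sliding lid of the long box: flat wooden plate 160 (x) by 96 (y) by 6 mm, about 0.15 kg, with the block handle on top. Origin at the centre of its underside, z up, -x to the handle end, which is at the box's lip end. It starts level in the box, underside 60 mm above the table. Once over the lip it slides along -x and is free of the grooves after 55 mm.
- long_box: Long wooden box, fixed, 182 (x) by 116 (y) by 77 mm; the shorter box with a round knob is a bystander. Origin: centre of its underside, z up, -x to the lip end, roughly towards the robot. Stop lip 67 mm high (1 mm above the lid's top), x -91 to -83. Side walls 71.5 high, 100 apart. Grooves only at the far end: flanges over the lid from x 30 to 83, undersides 71.5 up (5.5 play), |y| over 40.
- soap_rack: The low stainless steel wire rack, fixed to the table, 180 mm (x) by 240 mm (y), wires 30 mm apart, no rim: the flat top of its wires is 45 mm above the table. Origin on the table under its centre, z up.
Mind the look-alikes: they are no part of the job. Of the things shaped like the long_lid, the wooden one is meant.

How it is judged:
By the outcome, as a careful person would: the job done as asked, in the order asked, and still so for the second after the job is handed in, with the robot touching nothing.
It also fails if it takes over 42 s, if anything falls off the work surface, if the arm or the gripper's body presses on something with over 40 N, if the wrist force passes 120 N, or if a joint passes its speed limit or range.

## Robot

A 6-joint arm with a two-finger parallel gripper is mounted at the origin on the work surface. World frame = base frame: x ahead of the robot, y to its left, z up, the work surface at z = 0. Lengths are in m, angles in degrees, forces in N, time in s.
With the tool pointing down it reaches from about 0.4 to 0.825 m from the base axis. Payload 7 kg.
Tool frame: the origin (TCP) lies between the finger pads; the fingertips stand ctrl.tip_extent ahead of it and the grasp point (between the pads) lies 2 mm behind it (ctrl.tip_extent is the distance from the TCP to the fingertips, in m); z points along the fingers, y is the direction in which the jaws open and shut (so a half turn about z gives the same grasp; the last joint's range is limited). The gripper opens to 88 mm and grips with 3 to 60 N. Pads are 19 mm wide; open, the fingers measure 130 mm over their backs; the gripper's body (78 mm by 193 mm) begins 47 mm behind the grasp point.
Start: joints at [84.288, 20.546, 0.682, 0, -70.136, -16.507], TCP at [0.255, 0.625, 0.244] pointing down, gripper open.
Joint ranges: [-176.03, 176.03], [-82.01, 121.73], [-58.28, 71.71], [-173.87, 95.51], [-174.79, -0.11], [-173.66, 173.66]. Speed limits (degrees/s): [136.94, 136.94, 172.46, 180, 180, 180].

## Interface

Orientations are given as [roll, pitch, yaw] about the fixed x, y, z axes, in that order (R = Rz(yaw) Ry(pitch) Rx(roll)).
In Python, from plant import ctrl gives the robot as it stands.
- The arm moves only by the shell command python3 -m handwheel 'ROWS' [OPENING]. ROWS is JSON, a list of rows, each a list of 6 numbers: the shift along the tool's x, y, z in m, then the turn, a rotation vector about the tool's x, y, z in rad. In form: [[dx, dy, dz, ax, ay, az], ...]. A call has 1 to 8 rows; each row is the pose to reach, as a shift and turn from the pose commanded when the call began, along the tool's axes at that moment; what a row does not reach only later rows make up. A row lasts 1/8 s, in which the tool goes at most 62.5 mm and 10.7 degrees, less where a joint would pass 70% of its speed; a pose out of reach is approached as far as the arm can. A call with a gripper value outside its range is refused whole. OPENING is the closure, from -1 (fully open) to 1 (shut), so that 0 is half open, set as the call begins (- or left out, the last holds). The fingers move at their own pace and stop on an object; the grip force is fixed at half the most. Time passes only in rows, so rows that repeat a pose let the fingers close. It gives the time, the measured TCP pose, the force and the opening at its end, in the units of the state.
- ctrl.get_obs(): the state, without advancing time (a new reading comes with each control period).
- ctrl.snapshot(name): name is "side" or "top" or "wrist"; returns a dict with "img" (400x640x3 uint8, blue, green, red), "fx", "fy", "cx", "cy" (pixels), "distortion" ([k1, k2, p1, p2, k3] as OpenCV has them; the pictures are not rectified), "R" (3x3) and "t" (3): a world point X has camera coordinates R X + t. Camera axes: x right, y down, z forward; pixel columns grow to the right and rows downward; lengths in m; the calibration is good to about 2 mm. A picture is of the moment at which its call begins. There is no depth.
- ctrl.close_job(): hands the job in, once; it reports no verdict.
The state is a dict: "clock": time; "joint_pos": joint angles; "qvel": joint speeds; "tau": joint torques, N m; "tool_pos": TCP position; "orientation": TCP orientation; "force": force on the tool from outside, world axes, zero at the start; "moment": the same for the moment, N m; "opening": finger opening in m.
Only numpy, scipy, OpenCV 4.12 (cv2) and the standard library are available. Lean on these libraries where they do the work, as an engineer would, in place of code of your own. Each camera call takes 0.05 s, during which the arm holds its last target.

## Working session

There is one attempt and no reset: what is moved stays moved. The work goes in short steps, Python scripts to look and compute and a shell command to move; the robot and the scene stay as the last step left them, time stands still between calls to the robot, and variables do not carry over. Pictures are saved under pics/ and viewed, and the job is handed in when it is done.

```bash
ls; mkdir -p pics
python3 - <<'E'
from plant import ctrl
import cv2
print(ctrl.get_obs(), ctrl.tip_extent)
for n in ("side","top","wrist"):
    s=ctrl.snapshot(n); cv2.imwrite(f"pics/{n}0.png",s["img"])
    print(n,s["fx"],s["fy"],s["cx"],s["cy"],s["distortion"],s["R"],s["t"])
E
```

```text
pics
{'clock': 0.0, 'joint_pos': array([ 8.42875817e+01,  2.05920482e+01,  6.32826603e-01, -1.88779568e-02,
       -7.01376742e+01, -1.65056607e+01]), 'qvel': array([-0.00105825, -0.10387293, -0.08098756,  0.01238992,  0.00359239,
       -0.02866026]), 'tau': array([-4.30179380e-04, -5.82731795e+01,  2.93040276e+01,  6.99705765e+00,
        6.80319834e-03, -1.55247690e-04]), 'tool_pos': array([0.25510693, 0.62442056, 0.24261248]), 'orientation': array([ 1.79902055e+02, -1.05164864e-02, -2.22244990e+01]), 'force': array([-0.36498103, -0.27963303, -0.03910663]), 'moment': array([0.00887336, 0.02482643, 0.00885663]), 'opening': 0.08763235915906915} 0.017
side 369.0526920246133 369.0526920246133 317.53304412044105 201.12008122573468 [-0.03809713  0.          0.          0.          0.        ] [[ 0.80003207 -0.59981748  0.01294907]
 [-0.30838664 -0.42964596 -0.84870609]
 [ 0.51463227  0.67499877 -0.52870624]] [-0.45851315  0.19841522  0.8759317 ]
top 469.1867544035543 469.1867544035543 322.0328896229683 200.42941280685787 [0.0166967 0.        0.        0.        0.       ] [[ 0.02373833 -0.99966684  0.01013396]
 [-0.99198085 -0.02481213 -0.12392885]
 [ 0.12413901 -0.00711083 -0.99223936]] [-0.09530001  0.49513823  1.23928642]
wrist 275.47258483024194 275.47258483024194 319.5197898561904 193.88777155996164 [-0.03267883  0.          0.          0.          0.        ] [[-3.77891892e-01 -9.25849245e-01  9.45605050e-04]
 [-8.89313502e-01  3.63263278e-01  2.77779206e-01]
 [-2.57525172e-01  1.04129570e-01 -9.60644481e-01]] [ 0.67344398 -0.03446018  0.39121517]
```

View pics/side0.png

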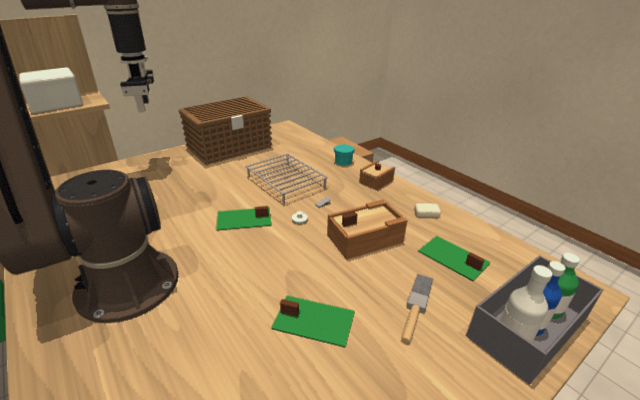

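View pics/top0.png

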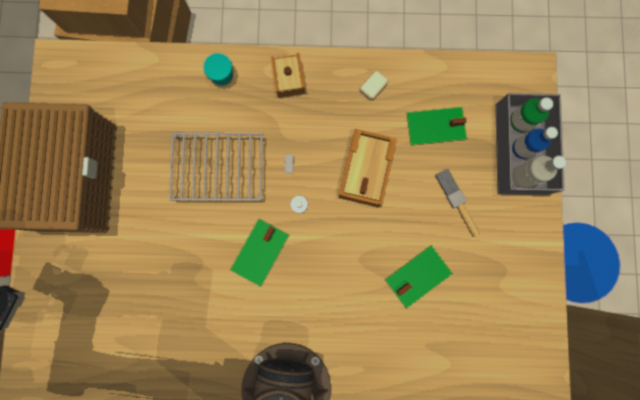

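View pics/wrist0.png

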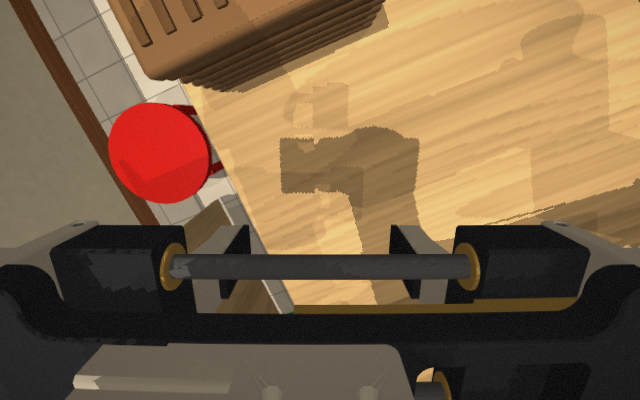

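The top view shows the long box at about (367,168), with its dark handle at (364,186) and its lip end towards the robot. The rack is at (218,167), and the three green plates are the look-alikes. Next I'll enlarge the view and measure.

```bash
cat > h.py <<'E'
import numpy as np,cv2
from plant import ctrl
def ray(s,uv):
    K=np.array([[s["fx"],0,s["cx"]],[0,s["fy"],s["cy"]],[0,0,1.]])
    p=cv2.undistortPoints(np.array(uv,float).reshape(-1,1,2),K,np.array(s["distortion"],float)).reshape(-1,2)
    R=np.array(s["R"]);t=np.array(s["t"])
    d=np.c_[p,np.ones(len(p))]@R
    return -R.T@t,d
def toplane(s,uv,z):
    c,d=ray(s,uv); k=(z-c[2])/d[:,2]; return c+d*k[:,None]
def proj(s,X):
    K=np.array([[s["fx"],0,s["cx"]],[0,s["fy"],s["cy"]],[0,0,1.]])
    return cv2.projectPoints(np.array(X,float).reshape(-1,1,3),cv2.Rodrigues(np.array(s["R"]))[0],np.array(s["t"]),K,np.array(s["distortion"],float))[0].reshape(-1,2)
E
python3 - <<'E'
from h import *
s=ctrl.snapshot("top");im=s["img"]
c=im[115:220,325:410]; cv2.imwrite("pics/boxz.png",cv2.resize(c,None,fx=5.6,fy=5.6,interpolation=cv2.INTER_CUBIC))
c=im[120:212,160:275]; cv2.imwrite("pics/rackz.png",cv2.resize(c,None,fx=6,fy=6,interpolation=cv2.INTER_CUBIC))
s=ctrl.snapshot("side");im=s["img"]
c=im[190:265,315:415]; cv2.imwrite("pics/sidez.png",cv2.resize(c,None,fx=7,fy=7,interpolation=cv2.INTER_CUBIC))
E
```

```text
(no output)
```

View pics/boxz.png

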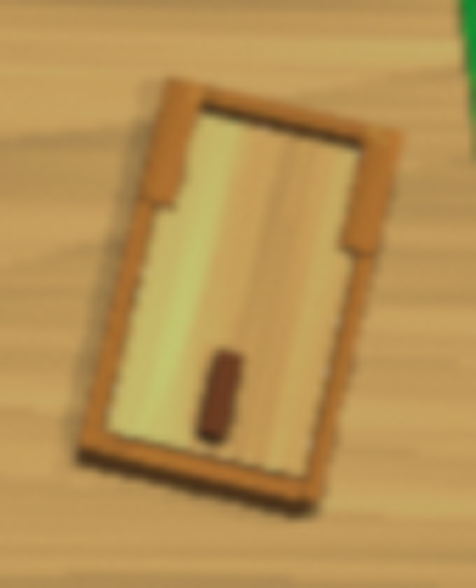

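View pics/rackz.png

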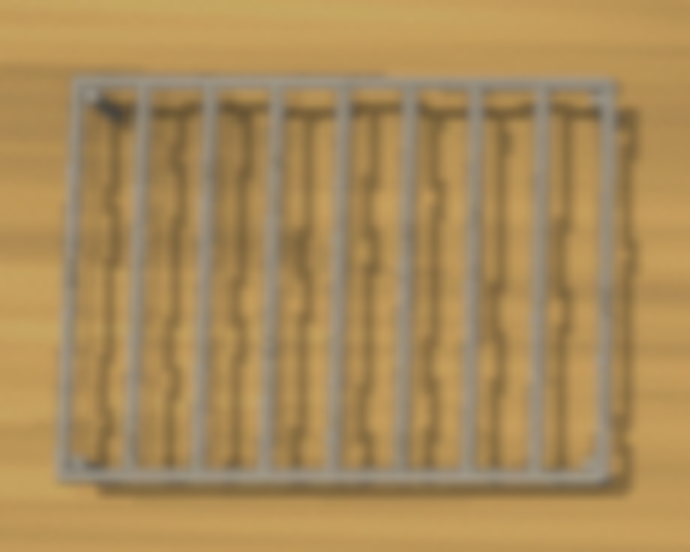

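View pics/sidez.png

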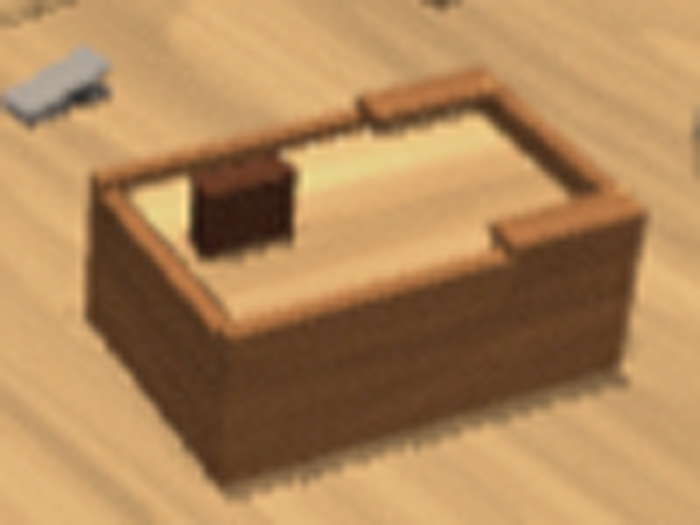

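The zooms show the box's far corners at zoomed (168,78) and (404,128), the handle top near (220,395), and clean rack outlines. Next I'll measure these with masks.

Run:
```python
from h import *
s=ctrl.snapshot("top");im=s["img"]
z=lambda p:[(x/5.6-0.41+325,y/5.6-0.41+115) for x,y in p]
P=toplane(s,z([(170,78),(404,128)]),.077)
Q=toplane(s,z([(83,442),(316,492)]),.0715)
print("far",P,"near",Q)
d=P.mean(0)-Q.mean(0);print("len",np.hypot(*d[:2]),"axis yaw",np.degrees(np.arctan2(d[1],d[0])),"ctr",(P.mean(0)+Q.mean(0))/2)
for A in(P,Q): e=A[0]-A[1];print("w",np.hypot(*e[:2]),np.degrees(np.arctan2(-e[0],e[1])))
# handle
sub=cv2.resize(im[115:220,325:410],None,fx=8,fy=8,interpolation=cv2.INTER_CUBIC)
hsv=cv2.cvtColor(sub,cv2.COLOR_BGR2HSV)
m=((hsv[...,2]<135)&(sub[...,2]>sub[...,0]+30)).astype(np.uint8)
m[:350]=0
n,l,st,c=cv2.connectedComponentsWithStats(m)
for i in range(1,n):
    if st[i,4]>800: print(st[i],c[i])
i=[k for k in range(1,n) if 1000<st[k,4] and 280<c[k][0]<340 and 500<c[k][1]<620][0]
b=np.argwhere(l==i)[:,::-1].astype(float)
r=cv2.minAreaRect(b.astype(np.float32));bp=cv2.boxPoints(r)
uv=bp/8-.44+[325,115]
W=toplane(s,uv,.098);print("handle rect",W,W.mean(0))
for k in range(2):
    e=W[k+1]-W[k];print(np.hypot(*e[:2]),np.degrees(np.arctan2(e[1],e[0])))
# rack: corners
zr=lambda p:[(x/6-0.42+160,y/6-0.42+120) for x,y in p]
Rk=toplane(s,zr([(73,77),(614,82),(604,482),(60,478)]),.045);print("rack",Rk,Rk.mean(0))
e=Rk[0]-Rk[1];print(np.hypot(*e[:2]),np.degrees(np.arctan2(-e[0],e[1])));e=Rk[1]-Rk[2];print(np.hypot(*e[:2]),np.degrees(np.arctan2(e[1],e[0])))
# side view handle
s2=ctrl.snapshot("side")
print("side handle top centre",toplane(s2,[(245/7-.43+315,170/7-.43+190)],.098))
```

```text
far [[ 0.68660279 -0.165875    0.077     ]
 [ 0.66513936 -0.27728386  0.077     ]] near [[ 0.51171765 -0.12813126  0.0715    ]
 [ 0.49081923 -0.23771777  0.0715    ]]
len 0.17883031440644195 axis yaw -12.483247794334963 ctr [ 0.58856975 -0.20225197  0.07425   ]
w 0.11345753404691174 -10.904694459137556
w 0.11156140402695802 -10.796813636505329
[ 280  502   64  135 5838] [312.5647482  570.58376156]
[  107   636   345   105 10106] [277.50692658 690.98060558]
handle rect [[ 0.50930169 -0.17758144  0.098     ]
 [ 0.55292289 -0.18511102  0.098     ]
 [ 0.55034327 -0.20065285  0.098     ]
 [ 0.5067426  -0.19305559  0.098     ]] [ 0.52982761 -0.18910022  0.098     ]
0.0442662835991813 -9.79349348505653
0.015754452311148578 -99.42402253797559
rack [[0.67132673 0.3289648  0.045     ]
 [0.6757468  0.0848716  0.045     ]
 [0.49285608 0.08213432 0.045     ]
 [0.48861139 0.32328354 0.045     ]] [0.58213525 0.20481356 0.045     ]
0.2441332241915584 1.0374059674400846
0.18291119606274348 0.8574669558478274
side handle top centre [[ 0.53273599 -0.19198668  0.098     ]]
```

```bash
cat >> h.py <<'E'
from scipy.spatial.transform import Rotation as Ro
def rowto(pos,rpy,p0=None,o0=None):
    o=ctrl.get_obs(); p0=o["tool_pos"] if p0 is None else np.array(p0); o0=o["orientation"] if o0 is None else o0
    A=Ro.from_euler("xyz",o0,degrees=True);B=Ro.from_euler("xyz",rpy,degrees=True)
    d=A.inv().apply(np.array(pos)-p0); r=(A.inv()*B).as_rotvec()
    print("row",np.round(np.r_[d,r],4).tolist(),"clock",round(o["clock"],2),"pos",np.round(o["tool_pos"],4),"ori",np.round(o["orientation"],2),"F",np.round(o["force"],1),"op",round(o["opening"],4))
E
python3 - <<'E'
from h import *
rowto([.531,-.190,.20],[180,0,-11.3],[.255,.625,.244],[180,0,-22.2])
s=ctrl.snapshot("wrist");c=-np.array(s["R"]).T@s["t"];print(c)
E
```

```text
row [0.5635, 0.6503, 0.044, 0.0, 0.0, -0.1902] clock 0.35 pos [0.2552 0.6248 0.2433] ori [179.97  -0.   -22.22] F [-0.8 -0.2 -0.1] op 0.0877
[0.32465545 0.59542455 0.38536716]
```

```bash
python3 -m handwheel '[[0.325,0.375,0,0,0,-0.19],[0.325,0.375,0,0,0,-0.19],[0.325,0.375,0,0,0,-0.19],[0.325,0.375,0,0,0,-0.19],[0.325,0.375,0,0,0,-0.19],[0.325,0.375,0,0,0,-0.19],[0.325,0.375,0,0,0,-0.19],[0.325,0.375,0,0,0,-0.19]]' 0.1
python3 - <<'E'
from h import *
rowto([.531,-.190,.20],[180,0,-11.3])
E
```

```text
clock: 1.4
tool_pos: [0.4146, 0.1529, 0.2441]
orientation: [-179.9, -0.1, -11.3]
force: [2.0, 0.3, -0.0]
opening: 0.0397
row [0.1814, 0.3135, 0.0439, -0.0011, -0.0009, -0.0002] clock 1.4 pos [0.4146 0.1529 0.2441] ori [-1.7994e+02 -5.0000e-02 -1.1310e+01] F [ 2.   0.3 -0. ] op 0.0397
```

```bash
python3 -m handwheel '[[0.181,0.315,0.044,0,0,0],[0.181,0.315,0.044,0,0,0],[0.181,0.315,0.044,0,0,0],[0.181,0.315,0.044,0,0,0],[0.181,0.315,0.044,0,0,0],[0.181,0.315,0.044,0,0,0],[0.181,0.315,0.044,0,0,0],[0.181,0.315,0.044,0,0,0]]'
python3 - <<'E'
from h import *
s=ctrl.snapshot("wrist");cv2.imwrite("pics/w1.png",s["img"])
print(proj(s,[[.531,-.19,.098],[.531,-.19,.082]]))
rowto([.531,-.190,.087],[180,0,-11.3])
E
```

```text
clock: 2.4
tool_pos: [0.5296, -0.1899, 0.1993]
orientation: [180.0, 0.0, -11.4]
force: [0.3, 0.1, -0.1]
opening: 0.0392
[[318.40776655 197.35767853]
 [318.48070586 192.60921745]]
row [0.0015, 0.0005, 0.1126, -0.0001, 0.0, -0.0005] clock 2.45 pos [ 0.5297 -0.1892  0.1996] ori [-179.99    0.    -11.33] F [-0.5  0.4  0.5] op 0.0395
```

View pics/w1.png

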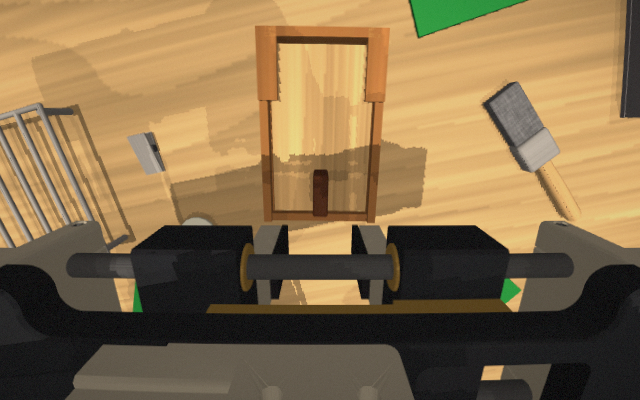

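Run:
```python
from h import *
s={**ctrl.snapshot("wrist")}
cv2.imwrite("pics/w1z.png",cv2.resize(s["img"][150:230,255:390],None,fx=5.5,fy=5.5,interpolation=cv2.INTER_CUBIC))
c,_=ray(s,[(0,0)]);print(c)
Y=np.radians(-11.3);e=np.array([np.cos(Y),np.sin(Y),0]);f=np.array([-e[1],e[0],0]);p=np.array([.531,-.19,0])
for z in(.098,.066):
  for a in(-.02,.02):
    for b in(-.007,.007): print(z,a,b,(proj(s,[p+a*e+b*f+[0,0,z]])[0]-[255,150]+.5)*5.5)
```

```text
[ 0.60320055 -0.20501478  0.34169531]
0.098 -0.02 -0.007 [396.04473022 374.31786013]
0.098 -0.02 0.007 [314.52969136 374.30568129]
0.098 0.02 -0.007 [397.73638599 146.39462911]
0.098 0.02 0.007 [312.57548513 146.39204425]
0.066 -0.02 -0.007 [392.10291212 314.28336534]
0.066 -0.02 0.007 [319.18946068 314.27480136]
0.066 0.02 -0.007 [393.4415777  109.01791603]
0.066 0.02 0.007 [317.64681944 109.0169894 ]
```

View pics/w1z.png

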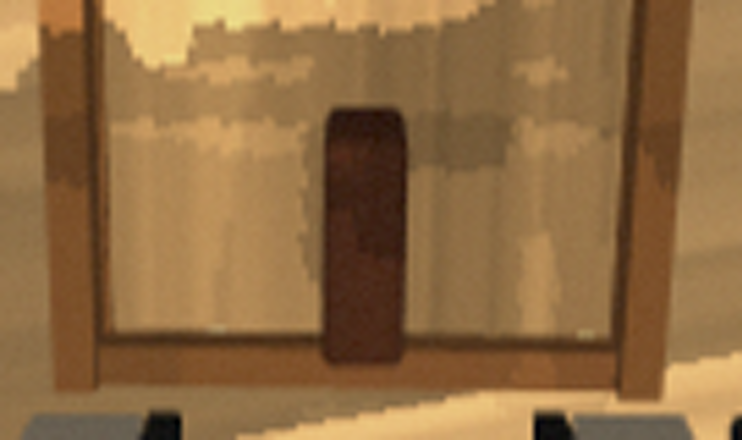

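The handle's zoomed outline (centre 364, near edge 363) puts it at about (0.532, -0.192) with yaw -12°. That agrees with the side view, so I'll descend.

Run:
```python
from h import *
rowto([.5323,-.1918,.087],[180,0,-12])
```

```text
row [0.003, 0.0024, 0.1129, -0.0002, -0.0005, 0.0126] clock 2.5 pos [ 0.5298 -0.1888  0.1999] ori [-1.7999e+02 -3.0000e-02 -1.1280e+01] F [-0.2  0.3 -0.4] op 0.039
```

```bash
python3 -m handwheel '[[0.003,0.0024,0.02,0,0,0.0126],[0.003,0.0024,0.05,0,0,0.0126],[0.003,0.0024,0.08,0,0,0.0126],[0.003,0.0024,0.1,0,0,0.0126],[0.003,0.0024,0.113,0,0,0.0126],[0.003,0.0024,0.113,0,0,0.0126]]'
python3 - <<'E'
from h import *
rowto([.5323,-.1918,.087],[180,0,-12])
s=ctrl.snapshot("side");cv2.imwrite("pics/s1.png",cv2.resize(s["img"][150:270,290:430],None,fx=5,fy=5,interpolation=cv2.INTER_CUBIC))
E
```

```text
clock: 3.25
tool_pos: [0.5321, -0.1918, 0.0863]
orientation: [180.0, 0.1, -12.0]
force: [0.7, -0.5, 0.1]
opening: 0.0396
row [0.0002, -0.0001, -0.0007, 0.0002, 0.0009, 0.0003] clock 3.25 pos [ 0.5321 -0.1918  0.0863] ori [ 1.7999e+02  5.0000e-02 -1.1980e+01] F [ 0.7 -0.5  0.1] op 0.0396
```

View pics/s1.png

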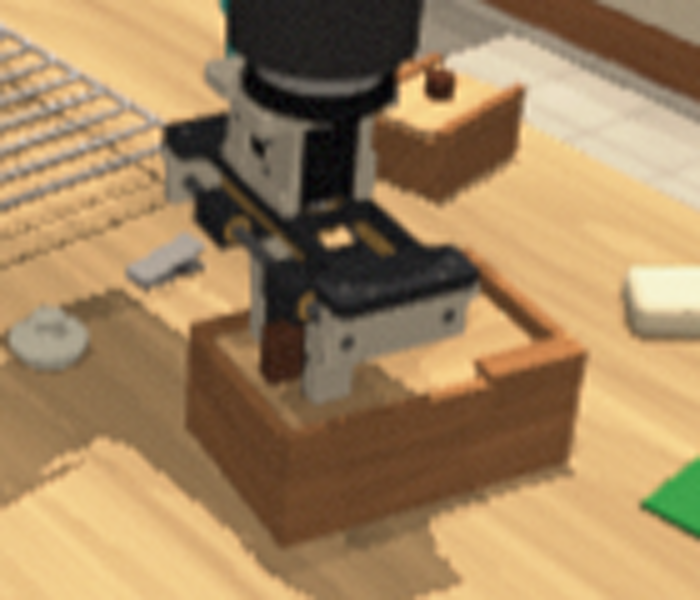

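The fingers straddle the handle inside the box walls (zoomed 260–340, 380), with nothing touching. Closing now.

```bash
python3 -m handwheel '[[0,0,0,0,0,0],[0,0,0,0,0,0],[0,0,0,0,0,0],[0,0,0,0,0,0]]' 1
```

```text
clock: 3.8
tool_pos: [0.5327, -0.1926, 0.0871]
orientation: [-180.0, -0.0, -12.1]
force: [-0.3, 2.3, 3.6]
opening: 0.0138
```

```bash
python3 -m handwheel '[[0.0006,0,-0.0027,0,-0.02,0],[0.0012,0,-0.0054,0,-0.04,0],[0.0018,0,-0.0081,0,-0.06,0],[0.0025,0,-0.0106,0,-0.078,0],[0.0025,0,-0.0106,0,-0.078,0]]'
python3 - <<'E'
from h import *
rowto([.5327,-.1926,.087],[180,0,-12])
s=ctrl.snapshot("side");cv2.imwrite("pics/s2.png",cv2.resize(s["img"][150:270,290:430],None,fx=5,fy=5,interpolation=cv2.INTER_CUBIC))
E
```

```text
clock: 4.42
tool_pos: [0.5353, -0.1933, 0.0971]
orientation: [180.0, 4.5, -12.1]
force: [-0.4, -0.1, -0.5]
opening: 0.0142
row [-0.0019, -0.0001, 0.0103, 0.0, 0.0782, -0.0012] clock 4.42 pos [ 0.5353 -0.1933  0.0971] ori [180.     4.48 -12.07] F [-0.4 -0.1 -0.5] op 0.0142
```

View pics/s2.png

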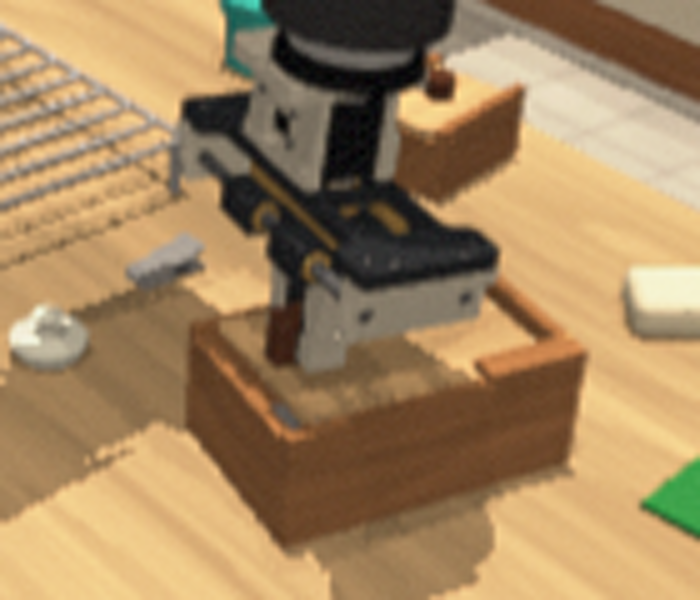

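```bash
python3 -m handwheel '[[-0.004,0,0.0003,0,0,0],[-0.012,0,0.001,0,0,0],[-0.022,0,0.0017,0,0,0],[-0.032,0,0.0025,0,0,0],[-0.042,0,0.0033,0,0,0],[-0.052,0,0.0041,0,0,0],[-0.062,0,0.0048,0,0,0],[-0.062,0,0.0048,0,0,0]]'
python3 - <<'E'
from h import *
rowto([.5353,-.1933,.097],[180,4.5,-12])
s=ctrl.snapshot("side");cv2.imwrite("pics/s3.png",cv2.resize(s["img"][150:270,290:430],None,fx=5,fy=5,interpolation=cv2.INTER_CUBIC))
s=ctrl.snapshot("top");cv2.imwrite("pics/t3.png",cv2.resize(s["img"][110:240,310:430],None,fx=4.6,fy=4.6,interpolation=cv2.INTER_CUBIC))
E
```

```text
clock: 5.48
tool_pos: [0.4728, -0.1799, 0.0973]
orientation: [-180.0, 4.5, -12.1]
force: [-0.7, 1.0, 0.0]
opening: 0.0138
row [0.0638, 0.0, -0.0048, -0.0001, 0.0005, -0.001] clock 5.47 pos [ 0.4728 -0.1799  0.0973] ori [-180.      4.53  -12.06] F [-0.7  1.   0. ] op 0.0138
```

View pics/s3.png

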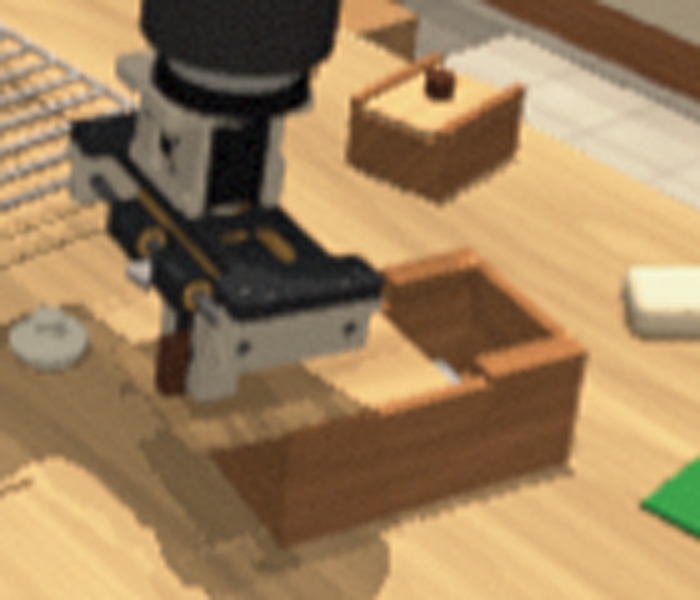

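View pics/t3.png

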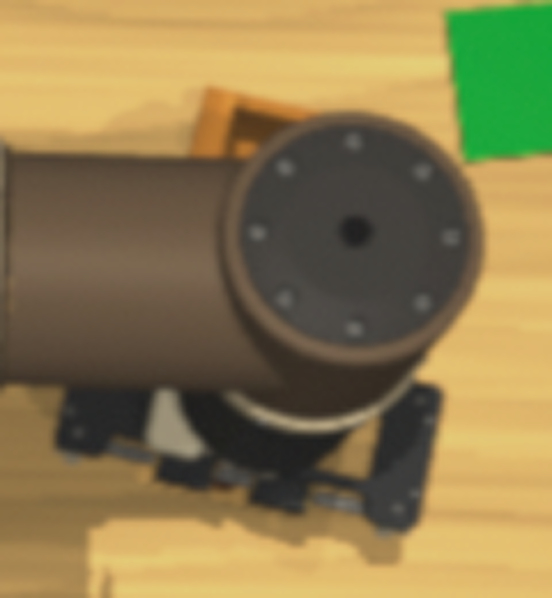

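The lid slid about 64 mm, so its far edge (zoomed 430,365) is clear of the flanges. Next I'll lift it and level it.

```bash
python3 -m handwheel '[[-0.001,0,-0.012,0,0,0],[-0.0025,0,-0.03,0,0,0],[-0.0045,0,-0.055,0,0,0],[-0.0065,0,-0.08,0,0.04,0],[-0.0075,0,-0.095,0,0.078,0],[-0.0075,0,-0.095,0,0.078,0]]'
python3 - <<'E'
from h import *
rowto([.528,.204,.19],[180,0,1])
s=ctrl.snapshot("side");cv2.imwrite("pics/s4.png",cv2.resize(s["img"][100:270,250:430],None,fx=3.5,fy=3.5,interpolation=cv2.INTER_CUBIC))
E
```

```text
clock: 6.32
tool_pos: [0.474, -0.18, 0.1939]
orientation: [-180.0, -0.2, -12.0]
force: [-0.4, 0.2, -1.9]
opening: 0.0137
row [-0.0273, -0.3868, 0.004, -0.0002, -0.0029, -0.2276] clock 6.33 pos [ 0.474  -0.18    0.1939] ori [-1.7997e+02 -1.7000e-01 -1.2040e+01] F [-0.4  0.2 -1.9] op 0.0137
```

View pics/s4.png

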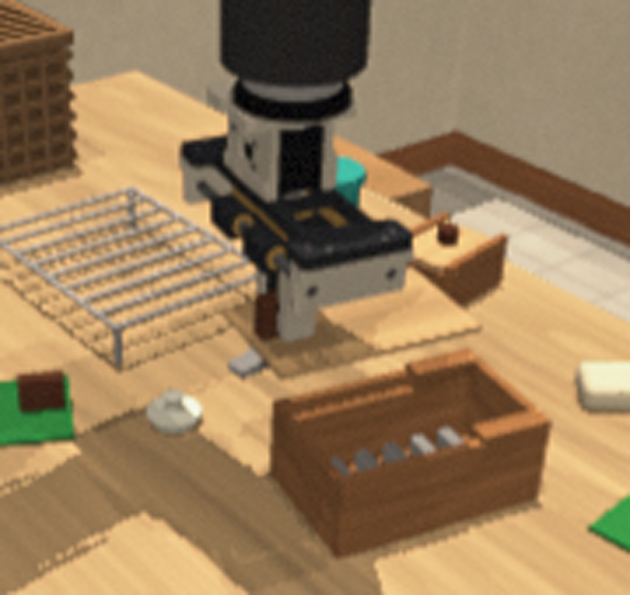

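The lid is out and held level above the open box. Next I'll move it over the rack at moderate speed, turning about 13°.

```bash
python3 -m handwheel '[[-0.002,-0.03,0.003,0,0,-0.02],[-0.006,-0.08,0.003,0,0,-0.05],[-0.01,-0.14,0.003,0,0,-0.085],[-0.014,-0.2,0.003,0,0,-0.12],[-0.018,-0.26,0.003,0,0,-0.155],[-0.022,-0.32,0.003,0,0,-0.19],[-0.026,-0.365,0.003,0,0,-0.22],[-0.027,-0.387,0.003,0,0,-0.228]]'
python3 -m handwheel '[[0,0,0,0,0,0],[0,0,0,0,0,0]]'
python3 - <<'E'
from h import *
rowto([.528,.204,.074],[180,0,1])
for n in("side","wrist"):
    s=ctrl.snapshot(n);cv2.imwrite(f"pics/{n}5.png",s["img"])
E
```

```text
clock: 7.38
tool_pos: [0.528, 0.2061, 0.1878]
orientation: [179.9, 0.1, 1.1]
force: [-0.0, 0.4, -1.7]
opening: 0.0138
clock: 7.62
tool_pos: [0.5279, 0.2031, 0.1887]
orientation: [179.9, 0.1, 1.0]
force: [-1.3, 0.4, -1.6]
opening: 0.0143
row [0.0002, -0.001, 0.1147, 0.0011, 0.0016, -0.0006] clock 7.62 pos [0.5279 0.2031 0.1887] ori [1.7994e+02 9.0000e-02 9.7000e-01] F [-1.3  0.4 -1.6] op 0.0143
```

View pics/side5.png

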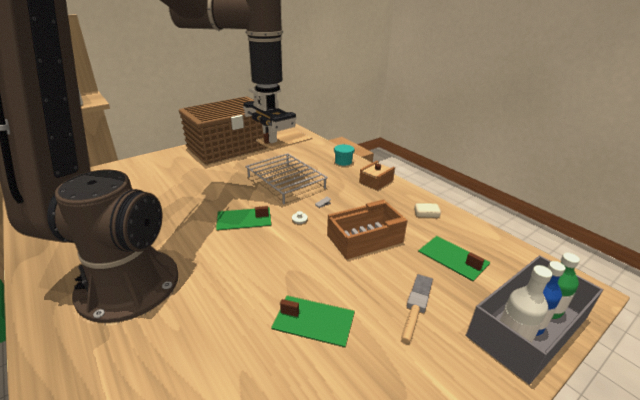

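View pics/wrist5.png

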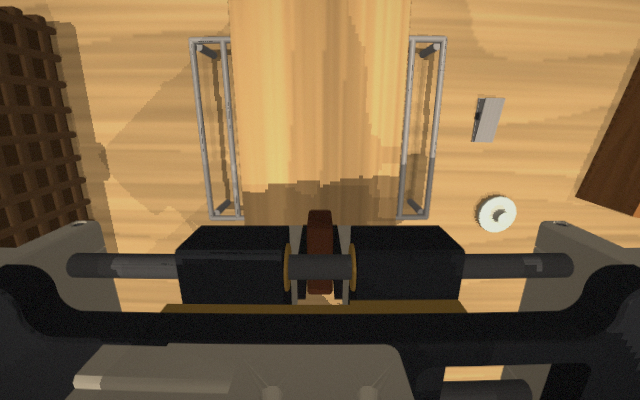

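The wrist view shows the lid (columns 235–410) centred over the rack (190–445) and parallel to its wires. Lowering it now.

```bash
python3 -m handwheel '[[0,-0.001,0.02,0,0.0016,0],[0,-0.001,0.05,0,0.0016,0],[0,-0.001,0.08,0,0.0016,0],[0,-0.001,0.1,0,0.0016,0],[0,-0.001,0.108,0,0.0016,0],[0,-0.001,0.112,0,0.0016,0],[0,-0.001,0.114,0,0.0016,0],[0,-0.001,0.114,0,0.0016,0]]'
python3 - <<'E'
from h import *
rowto([.528,.204,.0725],[180,0,1])
s=ctrl.snapshot("side");cv2.imwrite("pics/s6.png",cv2.resize(s["img"][80:220,230:350],None,fx=4.2,fy=4.2,interpolation=cv2.INTER_CUBIC))
E
```

```text
clock: 8.72
tool_pos: [0.5286, 0.2052, 0.0761]
orientation: [-180.0, -0.1, 1.0]
force: [-0.2, -0.4, -1.7]
opening: 0.0137
row [-0.0006, 0.0011, 0.0036, -0.0006, -0.0024, 0.0001] clock 8.72 pos [0.5286 0.2052 0.0761] ori [-1.7997e+02 -1.4000e-01  1.0100e+00] F [-0.2 -0.4 -1.7] op 0.0137
```

View pics/s6.png

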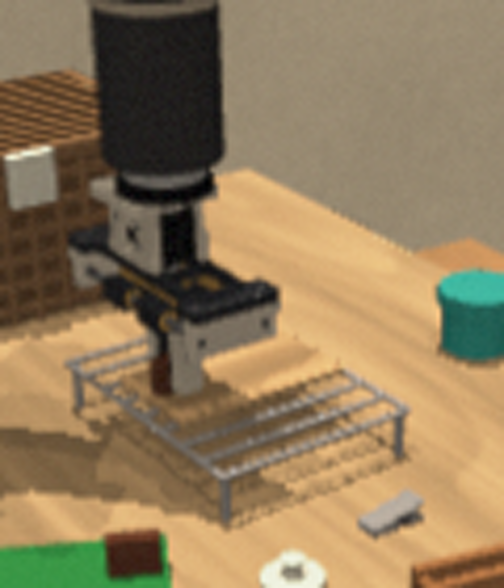

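The lid is just above the wires and the wrist force is still only its weight. I'll go down in small steps until it touches.

```bash
python3 -m handwheel '[[0,0.001,0.0015,0,0,0],[0,0.001,0.003,0,0,0],[0,0.001,0.003,0,0,0]]'; python3 -m handwheel '[[0,0,0.0005,0,0,0],[0,0,0.001,0,0,0],[0,0,0.001,0,0,0]]'
```

```text
clock: 9.15
tool_pos: [0.5283, 0.204, 0.0724]
orientation: [180.0, -0.1, 1.0]
force: [0.4, 1.0, -2.1]
opening: 0.0139
clock: 9.52
tool_pos: [0.5284, 0.2041, 0.072]
orientation: [-180.0, -0.1, 1.0]
force: [-2.5, -0.8, 5.6]
opening: 0.0138
```

Contact at z = 0.072, with the vertical force swinging to +5.6 N. Opening partly and then retreating.

```bash
python3 -m handwheel '[[0,0,-0.0005,0,0,0],[0,0,-0.0005,0,0,0],[0,0,-0.0005,0,0,0],[0,0,-0.0005,0,0,0]]' 0.2; python3 -m handwheel '[[0,0,-0.01,0,0,0],[0,0,-0.03,0,0,0],[0,0,-0.06,0,0,0],[0,0,-0.1,0,0,0],[0,0,-0.15,0,0,0],[0,0,-0.17,0,0,0]]'
python3 -m handwheel '[[0,-0.05,0,0,0,0],[0,-0.11,0,0,0,0],[0,-0.17,0,0,0,0],[0,-0.23,0,0,0,0],[0,-0.27,0,0,0,0],[0,-0.29,0,0,0,0],[0,-0.29,0,0,0,0]]'
python3 - <<'E'
from h import *
for n,(a,b,c,d) in(("side",(130,230,220,350)),("top",(110,240,140,300))):
    s=ctrl.snapshot(n);cv2.imwrite(f"pics/{n}7.png",cv2.resize(s["img"][a:b,c:d],None,fx=4.5,fy=4.5,interpolation=cv2.INTER_CUBIC))
E
```

```text
clock: 10.02
tool_pos: [0.5284, 0.204, 0.0719]
orientation: [180.0, -0.1, 1.0]
force: [0.1, 0.6, -0.2]
opening: 0.0346
clock: 10.78
tool_pos: [0.5291, 0.2045, 0.2463]
orientation: [-179.8, -0.4, 1.0]
force: [-0.0, -0.3, -0.2]
opening: 0.0352
clock: 11.65
tool_pos: [0.5226, 0.4948, 0.2417]
orientation: [180.0, -0.1, 1.1]
force: [0.7, -0.4, 0.2]
opening: 0.0353
```

View pics/side7.png

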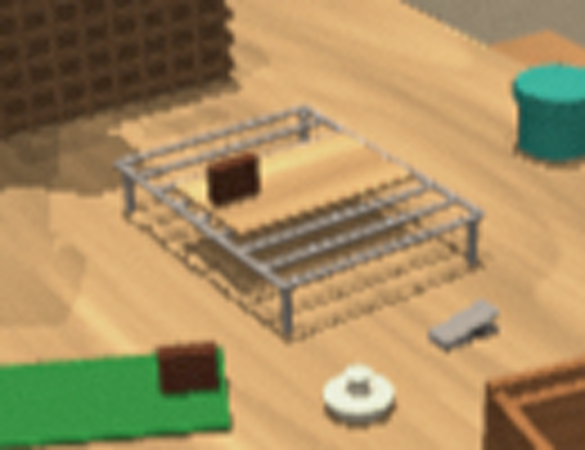

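View pics/top7.png

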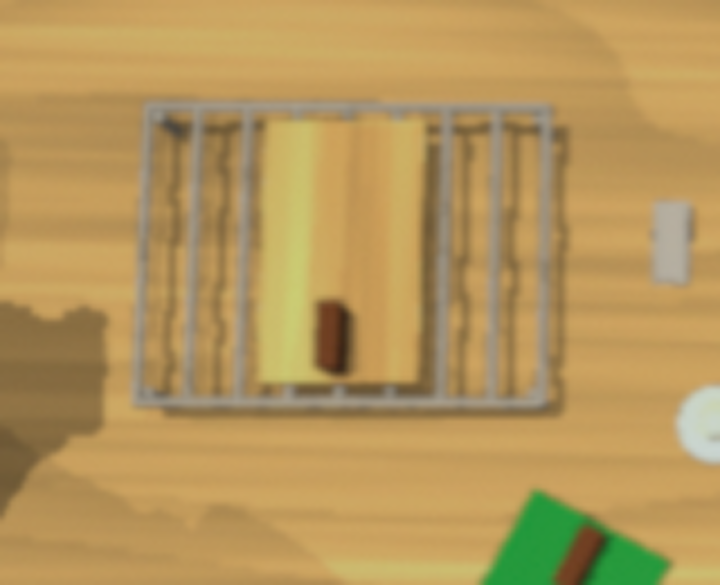

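In the top view the lid lies flat, handle up, at zoomed (342,250), and the rack centre is (342,255). My retreat brought the gripper near the basket, so I'll move it up and check that it's clear before handing in.

```bash
python3 -m handwheel '[[0,0,-0.03,0,0,0],[0,0,-0.06,0,0,0],[0,0,-0.08,0,0,0],[0,0,-0.08,0,0,0],[0,0,-0.08,0,0,0]]'
python3 - <<'E'
from h import *
s=ctrl.snapshot("side");cv2.imwrite("pics/s8.png",s["img"])
s=ctrl.snapshot("top");z=lambda p:[(x/4.5-.39+140,y/4.5-.39+110) for x,y in p]
print("lid",toplane(s,z([(265,120),(425,120),(416,383),(260,383)]),.051).mean(0))
print("rack",toplane(s,z([(148,105),(549,107),(543,404),(137,404)]),.045).mean(0))
E
```

```text
clock: 12.38
tool_pos: [0.5228, 0.4929, 0.3217]
orientation: [180.0, -0.1, 1.0]
force: [0.5, -0.8, -0.8]
opening: 0.0352
lid [0.58268884 0.20476943 0.051     ]
rack [0.58194499 0.20416049 0.045     ]
```

View pics/s8.png

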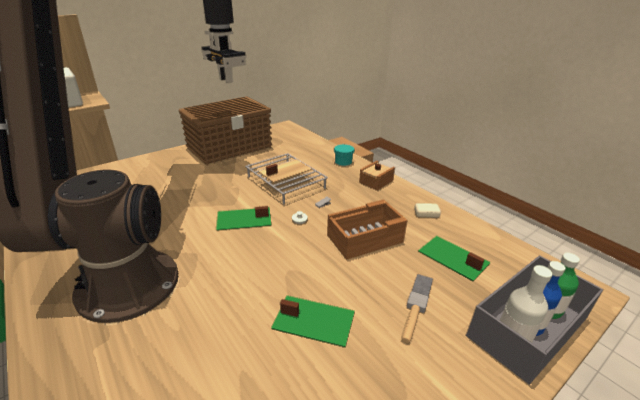

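The gripper (225,60) is clear of everything, the basket is undisturbed, and the lid rests on the rack at (285,170).

```bash
python3 -c "
from plant import ctrl
print(ctrl.close_job())"
```

```text
the job is handed in; nothing more can be done
None
```

The wooden lid is off the long box and lying flat, handle up, in the middle of the soap rack, and I handed the job in at about 12.5 s. I gripped the handle, raised its end about 10 mm (4.5° tilt) over the lip, and drew the lid out about 64 mm. I then lifted it clear, carried it to the rack and set it down with light contact of about 6 N before letting go.

**Last checks:** the top view put the lid's centre about 1 mm from the rack's centre. The side view showed the gripper open and clear of everything, with the other objects where they started. No check failed. My retreat took the gripper over the wicker basket, but the wrist force stayed near zero there, and I raised it a further 80 mm before handing in.

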